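Steady a carving blank in the corner of the holding board

ROBOT

A 7-joint arm with a two-finger parallel gripper is mounted at the origin on the work surface. World frame = base frame: x ahead of the robot, y to its left, z up, the work surface at z = 0. Lengths are in m, angles in rad, forces in N, time in s.
With the tool pointing down it reaches from about 0.35 to 0.9 m from the base axis. Payload 19.9 kg.
Tool frame: the origin (TCP) lies between the finger pads; the fingertips stand 11 mm ahead of it and the grasp point (between the pads) lies 8 mm behind it; z points along the fingers, y is the line along which they close (so a half turn about z gives the same grasp; the last joint's range is limited). The gripper opens to 94 mm and grips with 3 to 60 N. Pads are 16 mm wide; open, the fingers measure 119 mm over their backs; the gripper's body (75 mm by 177 mm) begins 78 mm behind the grasp point.
Start: joints at [1.254, 0.417, -0.01, 1.614, 0.005, 1.111, -0.053], TCP at [0.17, -0.601, 0.216] pointing down, gripper open.
Joint ranges: [-2.81, 2.81], [-0.39, 2.02], [-1.27, 1.25], [0.06, 2.57], [-1.19, 4.33], [0.19, 2], [-2.82, 2.82]. Speed limits (rad/s): [1.89, 1.89, 2.39, 2.39, 3.01, 3.01, 3.01].

INTERFACE

Orientations are given as a unit quaternion [x, y, z, w].
In Python, from rig import robot gives the robot as it stands.
- The arm moves only by the shell command python3 -m crank 'ROWS' [FORCE]. ROWS is a JSON list of rows, 1 to 20 of them, each of 7 numbers: the finger opening in m, then dx, dy, dz in normalised numbers (1 is 80 cm), then a rotation vector rx, ry, rz in fractions of the full range, 1 being pi rad; each row is the pose to reach, as a shift and turn from the pose commanded when the command began, along the tool's axes at that moment; what a row does not reach only later rows make up. A row lasts 1/12 s, in which the tool goes at most 0.0417 m and 0.125 rad, less where a joint would pass 70% of its speed; a pose out of reach is approached as far as the arm can. The fingers move at their own pace and stop on an object; FORCE is the grip in N (left out, the last holds). Time passes only in rows, so rows that do not move let the fingers close. It prints the time, the measured TCP pose, the force, the opening and the grip force at its end. No shift or turn number may pass 1 either way. Input that does not fit is refused with a message, and nothing moves.
- robot.get_obs(): the state, without advancing time (a new reading comes with each control period).
- robot.capture(name): name is "side" or "top"; returns the picture (400x640x3 uint8, red, green, blue); there is no depth.
- robot.camera_model(name): a dict with "K" (3x3 intrinsics, pixels), "R" (3x3) and "t" (3): a world point X has camera coordinates R X + t. Camera axes: x right, y down, z forward; pixel columns grow to the right and rows downward; lengths in m; the calibration is good to about 2 mm. A picture is of the moment at which its call begins. camera_model takes no time and is no camera call.
- robot.hand_in(): hands the job in; it is judged then, once.
The state is a dict: "clock": time; "joint_positions": joint angles; "joint_vel": joint speeds; "joint_torque": joint torques, N m; "position": TCP position; "tool_rot": TCP orientation; "wrist_force": force on the tool from outside, world axes, zero at the start; "moment": the same for the moment, N m; "grip_width": finger opening in m; "finger_force": force on a finger pad.
Only numpy, scipy, OpenCV 4.12 (cv2) and the standard library are available. Lean on these libraries where they do the work, as an engineer would, in place of code of your own. Each camera call takes 0.05 s, during which the arm holds its last target. There are 200 camera calls.

TASK

Pick up the bevelled wooden blank, lay it flat on the holding board with its bevel facing away from the fence and its end up against the stop block, and steady it for the carver: with the fingertips on it, push diagonally, down and towards the fence at once, with about a kilogram's push each way, so that it sits square, tight to both fence and board. Finish while still holding that push: do not let go. Leave the square offcut and all the tools where they lie.

Things in the scene. Friction and masses are not known exactly. Their poses are not given: they have to be found in the camera images.
- blank: Workpiece: loose pale wooden blank, 56 mm (x) by 120 mm (y), 42 mm high, about 0.13 kg, lying right way up on the bench. A 45 degree bevel, 24 x 24 mm, cuts its long top edge on the -x side: that side face is 18 mm high, the flat top 32 mm wide, the +x face plain, 42 mm high. Origin: centre of its underside; z up, +x away from the bevel.
- blank_bevel (a point): Middle of the sloping bevel face of the blank: 16 mm to -x of the blank's origin and 30 mm above its underside. Its axes are the blank's.
- blank_end (a point): Lower edge of the blank's -y end face, mid-width (60 mm to -y of the blank's origin, at the underside). This end goes against the stop block when the bevel faces away from the fence.
- board: The holding board, a plywood plate screwed to the bench, 220 mm (x) by 240 mm (y) by 18 mm thick. Origin: centre of its underside, on the bench; the fence runs along its +x edge, the edge farther from the robot.
- fence: The fence: a wooden strip fixed on top of the holding board along its +x edge, 24 mm (x) by 240 mm (y), standing 26 mm above the board's top. Origin: centre of its underside, on the board's top. Its working face looks to its -x, 12 mm from the origin. Axes as the board's.
- stop: Stop block: wooden, fixed on the board's top with one end against the fence, square to it, 75 mm (x) by 30 mm (y), 26 mm high, in the -y part of the board; its place along the fence varies. Origin: centre of its underside, on the board's top. Working face looks to its +y, 15 mm from the origin. A thin steel strap runs from it over the fence. Axes as the board's.
- offcut: Bystander: a square-edged pale wooden offcut, 56 x 120 x 42 mm with no bevel, lying near the blank. The two may lie in each other's places.
- gouge: Bystander: carving gouge with a light wood handle, 222 mm long, lying on the bench, 22 mm high. Origin: underside, at the middle of the handle; the blade points to its +x.
- chisel: Bystander: carving chisel with a dark wood handle, 202 mm long, lying on the bench, 22 mm high. Origin: underside, at the middle of the handle; the blade points to its +x.
- knife: Bystander: carving knife with a brown wood handle, 167 mm long, lying on the bench, 22 mm high. Origin: underside, at the middle of the handle; the blade points to its +x.
- mallet: Bystander: round carver's mallet standing on its head, handle up, 92 mm across, 222 mm high.
- strop: Bystander: wooden strop paddle with a cork-coloured face, 200 x 55 x 21 mm, lying on the bench.
- knob: Bystander: small turned wooden knob, 42 mm across, 40 mm high, standing on the bench beyond the blank.
Things that resemble listed ones, but are neither listed nor needed, are in the scene too. What is shaped like the blank but turquoise is not meant.

How it is judged:
At the end, for the whole second after the job is handed in: For the last second: blank at rest, flat on the board (0.05 rad), square to the fence (0.04 rad), bevel away from it, end within 4 mm of the stop block, fingers pressing it (over 4 N) so that it bears on the fence with over 4 N and on the board with over 5 N; bystanders within 30 mm of their places (contact force between blank and fence above 4 N and contact force between blank and board above 5 N and contact force between the fingers and blank above 4 N and angle between blank's own z axis and vertical below 0.05 rad and angle between the y axis of blank and the y axis of fence, either way round below 0.04 rad and x of blank_bevel in the frame of fence below -0.05 m and x of blank in the frame of fence above -0.044 m and y of blank_end in the frame of stop between 0.01 and 0.019 m and linear speed of blank below 0.01 m/s); the arm keeps its last pose, push and grip.
It fails at once if a bystander is moved by more than 30 mm (distance of any of offcut, gouge, chisel, knife, mallet, strop, knob from where it was at the start of the episode above 0.03 m).
It also fails if it takes over 64 s, if anything falls off the work surface, if the arm or the gripper's body presses on something with over 40 N, if the wrist force passes 120 N, or if a joint passes its speed limit or range.

## Working session

There is one attempt and no reset: what is moved stays moved. The work goes in short steps, Python scripts to look and compute and a shell command to move; the robot and the scene stay as the last step left them, time stands still between calls to the robot, and variables do not carry over. Pictures are saved under pics/ and viewed, at most 10 in all, crops included, and the job is handed in when it is done.

```bash
mkdir -p pics; ls
python3 - <<'E'
from rig import robot
import cv2,numpy as np
np.set_printoptions(precision=4,suppress=True)
o=robot.get_obs()
print(o)
for n in("side","top"):
    im=robot.capture(n); cv2.imwrite(f"pics/{n}0.png",im[:,:,::-1]); print(n,robot.camera_model(n))
E
```

```text
pics
{'clock': 0.0, 'joint_positions': array([ 1.2535,  0.418 , -0.0103,  1.6141,  0.0047,  1.1107, -0.053 ]), 'joint_vel': array([ 0.0015,  0.0007,  0.0005,  0.0003, -0.0015,  0.0006,  0.0004]), 'joint_torque': array([ -0.0006, -85.1232,   0.639 , -42.5988,  -0.0488,   0.0185,
         0.0001]), 'position': array([ 0.1701, -0.601 ,  0.2158]), 'tool_rot': array([ 0.9905,  0.1375, -0.0001, -0.0006]), 'wrist_force': array([-0.6017, -0.3871,  0.1421]), 'moment': array([-0.033 ,  0.0618, -0.0405]), 'finger_force': 0.0, 'grip_width': 0.09396595760478901}
side {'K': array([[435.2285,   0.    , 320.8227],
       [  0.    , 435.2285, 200.1256],
       [  0.    ,   0.    ,   1.    ]]), 'R': array([[-0.9879, -0.154 , -0.0171],
       [-0.1068,  0.7572, -0.6444],
       [ 0.1122, -0.6348, -0.7645]]), 't': array([0.4818, 0.0733, 1.2639])}
top {'K': array([[517.2451,   0.    , 321.9887],
       [  0.    , 517.2451, 192.4359],
       [  0.    ,   0.    ,   1.    ]]), 'R': array([[-0.0164, -0.9999,  0.0003],
       [-0.9983,  0.0163, -0.0566],
       [ 0.0566, -0.0012, -0.9984]]), 't': array([0.0222, 0.499 , 1.5532])}
```

View pics/top0.png

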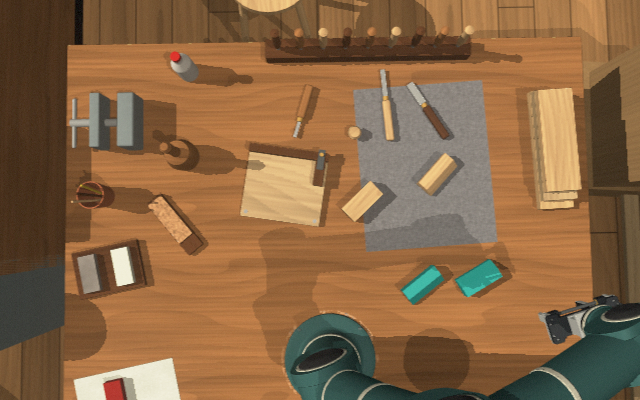

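View pics/side0.png

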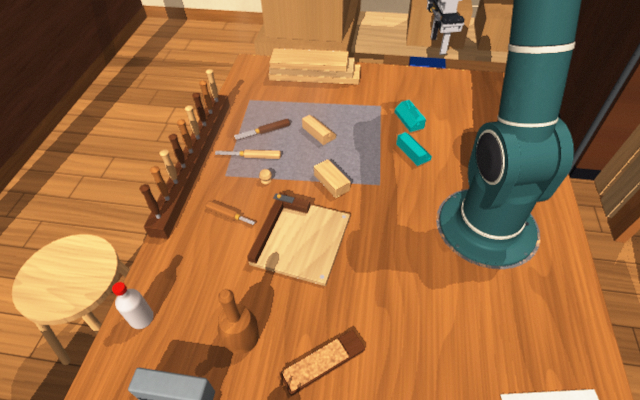

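The candidates are pale pieces at top (363,201) / side (332,177) and top (437,173) / side (318,129). The turquoise ones at top (422,284) and (480,278) are not meant. I can't tell yet which pale one has the bevel. The board is at top (285,187), with the fence on its upper edge and the stop near (320,168). Next is one close crop of both pale pieces in both views.

Run:
```python
import cv2,numpy as np
t=cv2.imread('pics/top0.png');s=cv2.imread('pics/side0.png')
a=cv2.resize(t[135:235,230:470],(800,333),interpolation=cv2.INTER_CUBIC)
b=cv2.resize(s[105:205,250:370],(320,266),interpolation=cv2.INTER_CUBIC)
c=cv2.resize(s[185:290,240:360],(304,266),interpolation=cv2.INTER_CUBIC)
m=np.zeros((600,800,3),np.uint8);m[:333]=a;m[334:600,:320]=b;m[334:600,330:634]=c
cv2.imwrite('pics/crop.png',m)
```

```text
(no output)
```

View pics/crop.png

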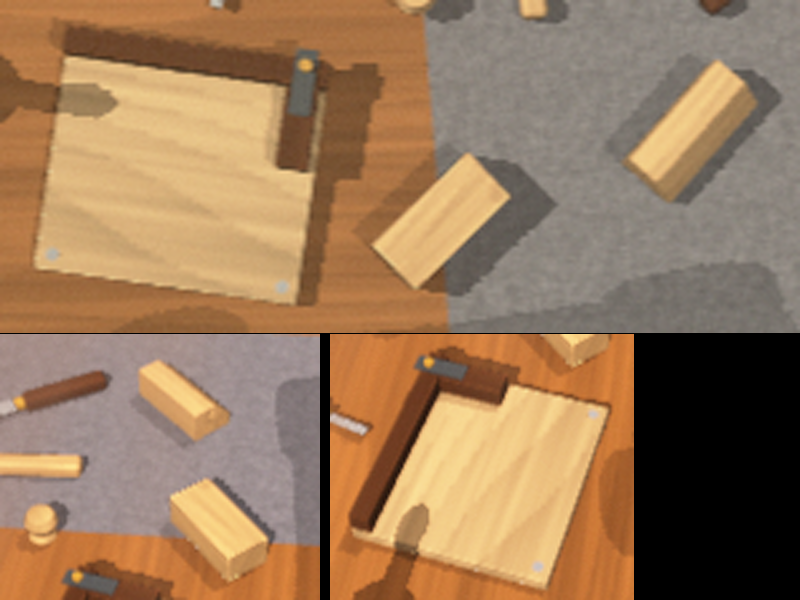

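The right piece, top (437,173), shows two tones split by a ridge line, so it looks bevelled. The left one is plain. Next I measure the corners in both views and zoom in on the candidate.

```bash
cat > h.py <<'E'
import cv2,numpy as np
from rig import robot
np.set_printoptions(precision=4,suppress=True)
M={n:robot.camera_model(n) for n in('top','side')}
def proj(n,X):
    m=M[n];c=m['R']@np.array(X,float)+m['t'];p=m['K']@c;return p[:2]/p[2]
def plane(n,uv,z):
    m=M[n];C=-m['R'].T@m['t'];d=m['R'].T@np.linalg.solve(m['K'],[uv[0],uv[1],1.]);return C+d*(z-C[2])/d[2]
def tri(a,b):
    P=[M[n]['K']@np.c_[M[n]['R'],M[n]['t']] for n in('top','side')]
    x=cv2.triangulatePoints(P[0],P[1],np.array(a,float).reshape(2,1),np.array(b,float).reshape(2,1)).ravel();return x[:3]/x[3]
def pale(im,seed,r=60):  # pale-wood region at a seed pixel
    hsv=cv2.cvtColor(im,cv2.COLOR_BGR2HSV)
    m=cv2.inRange(hsv,(8,50,120),(28,165,255))
    n,l,st,c=cv2.connectedComponentsWithStats(m,connectivity=4)
    k=l[seed[1],seed[0]]
    return (l==k).astype(np.uint8)*255 if k else m*0
def poly(m,eps):
    c=max(cv2.findContours(m,cv2.RETR_EXTERNAL,cv2.CHAIN_APPROX_NONE)[0],key=cv2.contourArea)
    return cv2.approxPolyDP(c,eps,True)[:,0],cv2.minAreaRect(c)
E
python3 - <<'E'
from h import *
I={'top':cv2.imread('pics/top0.png'),'side':cv2.imread('pics/side0.png')}
print('C',[-M[n]['R'].T@M[n]['t'] for n in M])
for n,s in(('top',(437,173)),('side',(318,129)),('top',(363,201)),('side',(332,177)),('top',(285,195)),('side',(310,245))):
    m=pale(I[n],s)
    if not m.any(): print(n,s,'none',cv2.cvtColor(I[n],cv2.COLOR_BGR2HSV)[s[1],s[0]]);continue
    p,r=poly(m,2.5); print(n,s,(m>0).sum(),p.tolist())
    print([plane(n,q,.018 if s[0]in(285,310) else .042)[:2].round(3).tolist() for q in p])
a=cv2.resize(I['top'][145:200,410:465],(400,400),interpolation=cv2.INTER_CUBIC)
b=cv2.resize(I['side'][105:155,290:340],(400,400),interpolation=cv2.INTER_CUBIC)
cv2.imwrite('pics/zoom.png',np.hstack([a,b]))
hs=cv2.cvtColor(I['top'],cv2.COLOR_BGR2HSV)
print('dark col285',hs[140:165,285].tolist()); print('stop row172',hs[172,308:332].tolist())
E
```

```text
C [array([0.4106, 0.0159, 1.579 ]), array([0.342 , 0.821 , 1.0216])]
top (437, 173) 835 [[446, 153], [416, 183], [429, 195], [456, 167]]
[[0.61, -0.359], [0.521, -0.266], [0.485, -0.304], [0.567, -0.387]]
side (318, 129) 607 [[302, 117], [302, 128], [322, 145], [336, 137], [314, 116]]
[[0.61, -0.361], [0.599, -0.303], [0.519, -0.228], [0.478, -0.273], [0.569, -0.372]]
top (363, 201) 133122 [[85, 0], [84, 43], [87, 44], [67, 47], [66, 125], [71, 140], [67, 143], [71, 146], [69, 120], [72, 118], [73, 98], [77, 99], [77, 119], [89, 118], [91, 91], [117, 100], [118, 92], [132, 91], [143, 99], [151, 99], [144, 101], [153, 104], [176, 105], [173, 106], [176, 107], [176, 121], [172, 122], [176, 124], [176, 131], [170, 132], [177, 139], [170, 143], [181, 148], [181, 155], [187, 155], [188, 148], [178, 138], [193, 144], [208, 144], [208, 147], [197, 147], [212, 148], [199, 150], [201, 155], [232, 160], [202, 161], [197, 166], [233, 169], [208, 172], [177, 170], [169, 164], [179, 164], [186, 158], [150, 152], [129, 155], [93, 151], [92, 148], [90, 161], [68, 161], [72, 163], [67, 170], [91, 17
[... 14933 characters left out ...]
, [13, 154, 147], [14, 154, 124], [13, 154, 109], [11, 139, 112], [12, 147, 106], [13, 155, 107], [13, 151, 105], [12, 150, 107], [13, 142, 111], [13, 150, 90], [16, 125, 98], [18, 109, 222], [18, 108, 226], [18, 107, 226], [17, 108, 224], [18, 111, 218], [18, 109, 219], [18, 108, 226], [19, 105, 231]]
stop row172 [[19, 108, 230], [19, 108, 229], [18, 113, 219], [17, 109, 203], [17, 109, 202], [17, 112, 191], [14, 127, 148], [12, 141, 112], [14, 151, 108], [13, 150, 109], [12, 149, 108], [11, 150, 107], [11, 143, 112], [12, 147, 113], [13, 149, 116], [12, 145, 114], [15, 118, 136], [17, 111, 167], [16, 122, 146], [14, 149, 118], [14, 160, 123], [14, 151, 125], [14, 147, 127], [14, 150, 124]]
```

View pics/zoom.png

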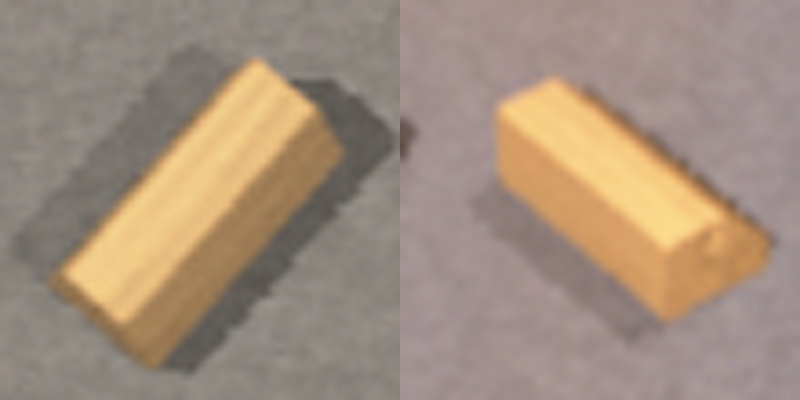

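The zoom settles it: the blank is the piece at top (437,173), with its bevel on the lower-right side, facing the robot and -y. Top-face corners in the zoom are (258,58), (318,103), (125,322) and (62,270), against the side view's (98,105), (160,80), (320,212) and (268,248). Next I triangulate them, along with the board and stop.

Run:
```python
from h import *
I={'top':cv2.imread('pics/top0.png'),'side':cv2.imread('pics/side0.png')}
z=lambda p,s,o:(np.array(p)+.5)/s-.5+np.array(o)
T=[z(p,400/55,(410,145)) for p in((258,58),(318,103),(125,322),(62,270))]
S=[z(p,8,(290,105)) for p in((98,105),(160,80),(320,212),(268,248))]
X=np.array([tri(a,b) for a,b in zip(T,S)]); print('tri corners A B C D\n',X)
A,B,C,D=X; print('AB',np.linalg.norm(A-B),'CD',np.linalg.norm(C-D),'AD',np.linalg.norm(A-D),'BC',np.linalg.norm(B-C))
P=np.array([plane('top',p,.042) for p in T]);Q=np.array([plane('side',p,.042) for p in S]);print('top@42\n',P,'\nside@42\n',Q)
X=(P+Q)/2; ya=(X[0]-X[3]+X[1]-X[2])[:2]; ya/=np.linalg.norm(ya); xa=np.array([ya[1],-ya[0]])
if xa@(X[0]-X[1])[:2]<0: xa=-xa;ya=-ya
c=X.mean(0)[:2]-12*1e-3*xa
print('blank yaw',np.degrees(np.arctan2(xa[1],xa[0])),'origin',c,'grasp mid')
# board: bright/pale mask, higher V than bench
for n,seed in(('top',(285,195)),('side',(310,245))):
    m=cv2.inRange(cv2.cvtColor(I[n],cv2.COLOR_BGR2HSV),(15,60,150),(24,128,255))
    l=cv2.connectedComponents(m,connectivity=4)[1];m=(l==l[seed[1],seed[0]]).astype(np.uint8)*255
    p,_=poly(m,2.5);print(n,[(q.tolist(),plane(n,q,.018)[:2].round(4).tolist()) for q in p])
# stop/fence edges (dark): subpixel transitions in top view
V=I['top'].max(2).astype(float)
def cross(line,thr):
    k=np.where((line[:-1]-thr)*(line[1:]-thr)<0)[0];return [round(float(i+(line[i]-thr)/(line[i]-line[i+1])),2) for i in k]
fe=[]
for u in range(256,312,4):
    k=cross(V[140:170,u],165); fe.append(plane('top',(u,140+k[-1]),.018)[:2])
fe=np.array(fe);f=np.polyfit(fe[:,1],fe[:,0],1);print('fence face x=%.4f*y+%.4f'%tuple(f),'yaw',np.degrees(-np.arctan(f[0])),'res',np.abs(np.polyval(f,fe[:,1])-fe[:,0]).max())
for v in range(164,184,3):
    k=cross(V[v,300:335],150); print(v,[(300+i,plane('top',(300+i,v),.044)[:2].round(4).tolist()) for i in k[:2]])
```

```text
tri corners A B C D
 [[ 0.6105 -0.3555  0.0431]
 [ 0.5901 -0.3809  0.0391]
 [ 0.5033 -0.2976  0.0439]
 [ 0.5237 -0.2727  0.0433]]
AB 0.03274427030767666 CD 0.03223626003100203 AD 0.11997458838378923 BC 0.12040615145005892
top@42
 [[ 0.6111 -0.3557  0.042 ]
 [ 0.5921 -0.3798  0.042 ]
 [ 0.5033 -0.298   0.042 ]
 [ 0.5251 -0.2728  0.042 ]] 
side@42
 [[ 0.6101 -0.3568  0.042 ]
 [ 0.586  -0.3774  0.042 ]
 [ 0.5036 -0.2998  0.042 ]
 [ 0.5221 -0.2742  0.042 ]]
blank yaw 46.740557020329355 origin [ 0.5485 -0.3356] grasp mid
top [([250, 152], [0.6256, 0.2305]), ([240, 214], [0.438, 0.2623]), ([317, 226], [0.3981, 0.0307]), ([324, 187], [0.5155, 0.0077]), ([312, 184], [0.5251, 0.0438]), ([315, 161], [0.5949, 0.0337])]
side [([349, 215], [0.3988, 0.0324]), ([313, 205], [0.5095, 0.0097]), ([306, 214], [0.5243, 0.0464]), ([284, 209], [0.5924, 0.037]), ([257, 263], [0.6256, 0.2308]), ([252, 264], [0.6382, 0.2358]), ([264, 268], [0.6032, 0.2433]), ([267, 259], [0.6018, 0.2145]), ([276, 251], [0.5833, 0.1858]), ([279, 260], [0.5688, 0.213]), ([274, 267], [0.5774, 0.2364]), ([272, 265], [0.5841, 0.2311]), ([276, 271], [0.5694, 0.2477]), ([324, 284], [0.4373, 0.2677])]
fence face x=-0.0269*y+0.6089 yaw 1.543049995613471 res 0.022222137376864737
164 [(314.61, [0.5829, 0.0347])]
167 [(314.48, [0.5739, 0.0352]), (325.96, [0.5734, 0.001])]
170 [(314.2, [0.5649, 0.0362]), (324.89, [0.5644, 0.0043])]
173 [(313.57, [0.556, 0.0382]), (324.54, [0.5555, 0.0055])]
176 [(313.37, [0.5471, 0.0389])]
179 [(312.88, [0.5381, 0.0405]), (323.37, [0.5376, 0.0093])]
182 [(312.32, [0.5292, 0.0423])]
```

The sizes check out: top face 32×120 mm, corner heights 39–44 mm. Blank origin is (0.5485,-0.3356) with yaw 46.7°. The board is at about -9°, with the fence/stop corner at about (0.595,0.034). Next I work out the move.

```bash
cat > g.py <<'E'
import sys
from h import *
from scipy.spatial.transform import Rotation as Ro
x,y,z,yaw=map(float,sys.argv[1:5])
o=robot.get_obs();R=Ro.from_quat(o['tool_rot'])
c,s=np.cos(np.radians(yaw)),np.sin(np.radians(yaw))
G=Ro.from_matrix(np.array([[c,s,0],[s,-c,0],[0,0,-1.]]))
print('d',R.inv().apply(np.array([x,y,z])-o['position']),'r',(R.inv()*G).as_rotvec(),'z',o['position'][2],'F',o['wrist_force'],'t',o['clock'],'j',o['joint_positions'])
E
python3 g.py 0.5485 -0.3356 0.12 136.74
```

```text
d [ 0.4364 -0.1523  0.096 ] r [-0.0008 -0.0011 -2.1107] z 0.21588186755579275 F [-0.614  0.246 -0.037] t 0.1 j [ 1.2535  0.4179 -0.0103  1.6141  0.0047  1.1107 -0.053 ]
```

Careful with the scale: shifts go in shares of 80 cm and turns go in shares of pi rad. That gives: 0.436 m is 0.545, -0.152 m is -0.19, -2.111 rad is -0.672.

```bash
python3 -m crank '[[0.094, 0.545, -0.19, 0.12, 0, 0, -0.672], [0.094, 0.545, -0.19, 0.12, 0, 0, -0.672], [0.094, 0.545, -0.19, 0.12, 0, 0, -0.672], [0.094, 0.545, -0.19, 0.12, 0, 0, -0.672], [0.094, 0.545, -0.19, 0.12, 0, 0, -0.672], [0.094, 0.545, -0.19, 0.12, 0, 0, -0.672], [0.094, 0.545, -0.19, 0.12, 0, 0, -0.672], [0.094, 0.545, -0.19, 0.12, 0, 0, -0.672], [0.094, 0.545, -0.19, 0.12, 0, 0, -0.672], [0.094, 0.545, -0.19, 0.12, 0, 0, -0.672], [0.094, 0.545, -0.19, 0.12, 0, 0, -0.672], [0.094, 0.545, -0.19, 0.12, 0, 0, -0.672], [0.094, 0.545, -0.19, 0.12, 0, 0, -0.672], [0.094, 0.545, -0.19, 0.12, 0, 0, -0.672], [0.094, 0.545, -0.19, 0.12, 0, 0, -0.672], [0.094, 0.545, -0.19, 0.12, 0, 0, -0.672], [0.094, 0.545, -0.19, 0.12, 0, 0, -0.672], [0.094, 0.545, -0.19, 0.12, 0, 0, -0.672], [0.094, 0.545, -0.19, 0.12, 0, 0, -0.672], [0.094, 0.545, -0.19, 0.12, 0, 0, -0.672]]' 20; python3 g.py 0.5485 -0.3356 0.014 136.74
```

```text
clock: 1.77
position: [0.5482, -0.3364, 0.1203]
tool_rot: [0.37, 0.929, 0.0, -0.0]
wrist_force: [-1.0, -0.1, 0.1]
grip_width: 0.094
finger_force: 0.0
d [0.0003 0.0008 0.1063] r [-0.     -0.0004 -0.0039] z 0.12026898017299223 F [-0.9817 -0.0853  0.1187] t 1.7667 j [ 0.8998  0.6121 -0.5585  1.6319  0.3689  1.005   1.0345]
```

Scaled: 0.106 m is 0.1325, 0.09 m is 0.1125, -0.004 rad is -0.0013.

```bash
python3 -m crank '[[0.094, 0, 0.0013, 0.05, 0, 0, -0.0013], [0.094, 0, 0.0013, 0.0875, 0, 0, -0.0013], [0.094, 0, 0.0013, 0.1125, 0, 0, -0.0013], [0.094, 0, 0.0013, 0.1325, 0, 0, -0.0013], [0.094, 0, 0.0013, 0.1325, 0, 0, -0.0013], [0.094, 0, 0.0013, 0.1325, 0, 0, -0.0013]]'; python3 -m crank '[[0.04, 0, 0, 0, 0, 0, 0], [0.04, 0, 0, 0, 0, 0, 0], [0.04, 0, 0, 0, 0, 0, 0], [0.04, 0, 0, 0, 0, 0, 0], [0.04, 0, 0, 0, 0, 0, 0], [0.04, 0, 0, 0, 0, 0, 0], [0.04, 0, 0, 0, 0, 0, 0], [0.04, 0, 0, 0, 0, 0, 0], [0.04, 0, 0, 0, 0, 0, 0], [0.04, 0, 0, 0, 0, 0, 0]]' 25
```

```text
clock: 2.27
position: [0.5492, -0.3356, 0.0141]
tool_rot: [0.367, 0.93, 0.0, -0.0]
wrist_force: [1.0, 0.0, -0.0]
grip_width: 0.0938
finger_force: 0.0
clock: 3.1
position: [0.5491, -0.3357, 0.0145]
tool_rot: [0.367, 0.93, -0.0, 0.0]
wrist_force: [-1.2, 1.1, 4.0]
grip_width: 0.0557
finger_force: 25.0
```

The grip width of 55.7 mm matches the blank. Next I lift it and look.

Scaled: -0.11 m is -0.1375, -0.09 m is -0.1125.

```bash
python3 -m crank '[[0.04, 0, 0, -0.0375, 0, 0, 0], [0.04, 0, 0, -0.075, 0, 0, 0], [0.04, 0, 0, -0.1125, 0, 0, 0], [0.04, 0, 0, -0.1375, 0, 0, 0], [0.04, 0, 0, -0.1375, 0, 0, 0], [0.04, 0, 0, -0.1375, 0, 0, 0], [0.04, 0, 0, -0.1375, 0, 0, 0]]'; python3 g.py 0.553 0.1075 0.125 81
python3 - <<'E'
from h import *
t=robot.capture('top')[130:230,390:490,::-1];s=robot.capture('side')[60:160,260:360,::-1]
cv2.imwrite('pics/lift.png',cv2.resize(np.hstack([t,s]),(800,400),interpolation=cv2.INTER_CUBIC))
E
```

```text
clock: 3.68
position: [0.5484, -0.3355, 0.1234]
tool_rot: [0.367, 0.93, 0.0, -0.001]
wrist_force: [0.2, 0.2, -0.9]
grip_width: 0.0559
finger_force: 25.0
d [ 0.2989  0.327  -0.0014] r [-0.001 -0.001  0.977] z 0.12337553874635777 F [ 0.2082  0.1545 -0.9413] t 3.6833 j [ 0.9015  0.6094 -0.5631  1.6296  0.3686  1.0119  1.0412]
```

View pics/lift.png

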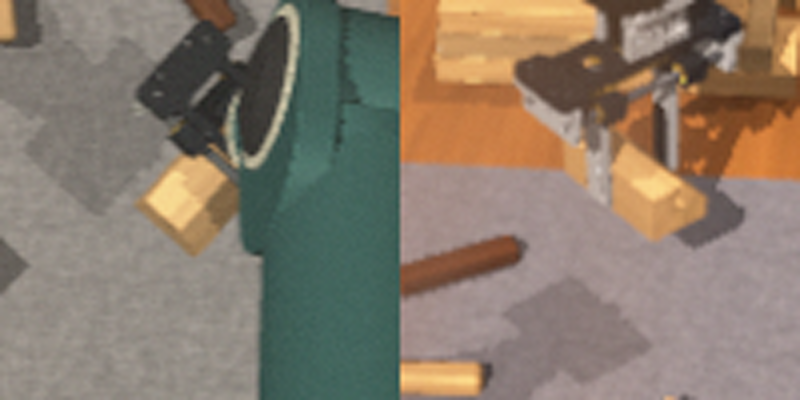

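The picture shows the blank held level between the fingers, with its end at side-crop (680,205). Next I carry it over the board.

Scaled: 0.327 m is 0.4088, 0.299 m is 0.3738, 0.977 rad is 0.311.

```bash
python3 -m crank '[[0.04, 0.3738, 0.4088, 0, 0, 0, 0.311], [0.04, 0.3738, 0.4088, 0, 0, 0, 0.311], [0.04, 0.3738, 0.4088, 0, 0, 0, 0.311], [0.04, 0.3738, 0.4088, 0, 0, 0, 0.311], [0.04, 0.3738, 0.4088, 0, 0, 0, 0.311], [0.04, 0.3738, 0.4088, 0, 0, 0, 0.311], [0.04, 0.3738, 0.4088, 0, 0, 0, 0.311], [0.04, 0.3738, 0.4088, 0, 0, 0, 0.311], [0.04, 0.3738, 0.4088, 0, 0, 0, 0.311], [0.04, 0.3738, 0.4088, 0, 0, 0, 0.311], [0.04, 0.3738, 0.4088, 0, 0, 0, 0.311], [0.04, 0.3738, 0.4088, 0, 0, 0, 0.311], [0.04, 0.3738, 0.4088, 0, 0, 0, 0.311], [0.04, 0.3738, 0.4088, 0, 0, 0, 0.311], [0.04, 0.3738, 0.4088, 0, 0, 0, 0.311], [0.04, 0.3738, 0.4088, 0, 0, 0, 0.311], [0.04, 0.3738, 0.4088, 0, 0, 0, 0.311]]'; python3 g.py 0.553 0.1075 0.0345 81
```

```text
clock: 5.2
position: [0.5536, 0.1063, 0.1243]
tool_rot: [0.761, 0.649, -0.0, -0.0]
wrist_force: [0.0, -0.3, -1.6]
grip_width: 0.0559
finger_force: 25.0
d [ 0.0011 -0.0007  0.0898] r [-0.0003  0.0002 -0.0016] z 0.12429333880434561 F [ 0.0346 -0.3043 -1.6354] t 5.2 j [ 0.1252  0.4553 -0.4663  1.8387  0.2539  0.9068 -0.6167]
```

Scaled: 0.09 m is 0.1125, 0.08 m is 0.1.

```bash
python3 -m crank '[[0.04, 0.0013, 0, 0.0375, 0, 0, 0], [0.04, 0.0013, 0, 0.075, 0, 0, 0], [0.04, 0.0013, 0, 0.1, 0, 0, 0], [0.04, 0.0013, 0, 0.1125, 0, 0, 0], [0.04, 0.0013, 0, 0.1125, 0, 0, 0], [0.04, 0.0013, 0, 0.1125, 0, 0, 0]]';python3 -m crank '[[0.04, -0.0013, 0, 0, 0, 0, 0], [0.04, -0.0025, 0, 0, 0, 0, 0], [0.04, -0.0038, 0, 0, 0, 0, 0], [0.04, -0.0038, 0, 0, 0, 0, 0]]'
python3 - <<'E'
from h import *
t=robot.capture('top')[130:230,230:330,::-1];s=robot.capture('side')[170:270,235:335,::-1]
cv2.imwrite('pics/pl.png',cv2.resize(np.hstack([t,s]),(800,400),interpolation=cv2.INTER_CUBIC))
E
```

```text
clock: 5.7
position: [0.5538, 0.1082, 0.0347]
tool_rot: [0.761, 0.649, -0.0, -0.0]
wrist_force: [-0.7, -0.8, -0.0]
grip_width: 0.056
finger_force: 25.0
clock: 6.03
position: [0.5535, 0.1051, 0.035]
tool_rot: [0.761, 0.649, 0.0, 0.0]
wrist_force: [0.1, 0.7, -1.2]
grip_width: 0.0562
finger_force: 25.0
```

View pics/pl.png

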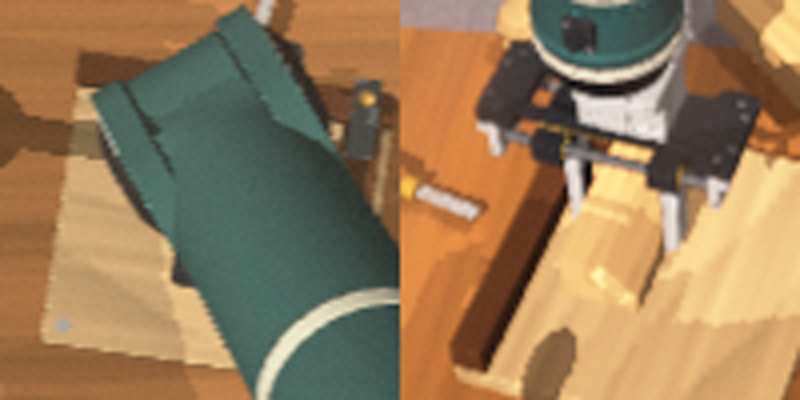

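The blank is over the board, bevel away from the fence, with the fence-side finger clear of the fence. Next I slide it towards the stop in 1 mm steps and watch the force.

Scaled: -0.002 m is -0.0025, -0.001 m is -0.0013.

```bash
python3 -m crank '[[0.04, -0.0013, 0, 0, 0, 0, 0], [0.04, -0.0025, 0, 0, 0, 0, 0], [0.04, -0.0025, 0, 0, 0, 0, 0]]';python3 -m crank '[[0.04, -0.0013, 0, 0, 0, 0, 0], [0.04, -0.0013, 0, 0, 0, 0, 0]]';python3 -m crank '[[0.04, -0.0013, 0, 0, 0, 0, 0], [0.04, -0.0013, 0, 0, 0, 0, 0]]'
```

```text
clock: 6.38
position: [0.5528, 0.1032, 0.0344]
tool_rot: [0.76, 0.649, -0.0, -0.0]
wrist_force: [-0.9, 0.3, -0.9]
grip_width: 0.0557
finger_force: 25.0
clock: 6.55
position: [0.5527, 0.1023, 0.0344]
tool_rot: [0.76, 0.649, -0.0, -0.0]
wrist_force: [0.4, -1.0, -1.2]
grip_width: 0.0559
finger_force: 25.0
clock: 6.72
position: [0.5525, 0.1013, 0.0345]
tool_rot: [0.76, 0.649, -0.0, -0.0]
wrist_force: [0.1, -0.3, -0.5]
grip_width: 0.0558
finger_force: 25.0
```

Scaled: -0.001 m is -0.0013.

```bash
python3 -m crank '[[0.04, -0.0013, 0, 0, 0, 0, 0], [0.04, -0.0013, 0, 0, 0, 0, 0]]'
```

```text
clock: 6.88
position: [0.5524, 0.1003, 0.0344]
tool_rot: [0.76, 0.649, -0.0, -0.0]
wrist_force: [-0.9, 0.4, -0.8]
grip_width: 0.056
finger_force: 25.0
```

Scaled: -0.001 m is -0.0013.

```bash
for i in 1; do python3 -m crank '[[0.04, -0.0013, 0, 0, 0, 0, 0], [0.04, -0.0013, 0, 0, 0, 0, 0]]';done;python3 -m crank '[[0.04, -0.0013, 0, 0, 0, 0, 0], [0.04, -0.0013, 0, 0, 0, 0, 0]]'
```

```text
clock: 7.05
position: [0.5522, 0.0994, 0.0344]
tool_rot: [0.76, 0.649, -0.0, -0.0]
wrist_force: [-0.5, -0.4, -0.8]
grip_width: 0.0553
finger_force: 25.0
clock: 7.22
position: [0.5522, 0.0993, 0.0345]
tool_rot: [0.76, 0.65, 0.0, -0.0]
wrist_force: [1.0, 4.2, -3.0]
grip_width: 0.056
finger_force: 25.0
```

Scaled: -0.001 m is -0.0013.

```bash
python3 -m crank '[[0.04, -0.0013, 0, 0, 0, 0, 0], [0.04, -0.0013, 0, 0, 0, 0, 0]]'
```

```text
clock: 7.38
position: [0.5522, 0.0992, 0.0347]
tool_rot: [0.76, 0.65, 0.001, -0.001]
wrist_force: [1.3, 9.0, -3.3]
grip_width: 0.0555
finger_force: 25.0
```

Scaled: -0.001 m is -0.0013.

```bash
python3 -m crank '[[0.04, -0.0013, 0, 0, 0, 0, 0], [0.04, -0.0013, 0, 0, 0, 0, 0]]'
```

```text
clock: 7.55
position: [0.5521, 0.0992, 0.0348]
tool_rot: [0.76, 0.65, 0.002, -0.001]
wrist_force: [2.0, 13.6, -3.4]
grip_width: 0.0556
finger_force: 25.0
```

Contact with the stop came at y≈0.0993, with stiffness about 4.5 N/mm. Next I back off most of that push and lower onto the board.

```bash
python3 -m crank '[[0.04, 0.0031, 0, 0, 0, 0, 0], [0.04, 0.0031, 0, 0.0013, 0, 0, 0], [0.04, 0.0031, 0, 0.0025, 0, 0, 0], [0.04, 0.0031, 0, 0.0025, 0, 0, 0]]';python3 -m crank '[[0.04, 0, 0, 0.0013, 0, 0, 0], [0.04, 0, 0, 0.0013, 0, 0, 0]]'
```

```text
clock: 7.88
position: [0.5523, 0.0992, 0.0324]
tool_rot: [0.76, 0.65, 0.0, -0.0]
wrist_force: [0.9, 3.9, -0.3]
grip_width: 0.0559
finger_force: 25.0
clock: 8.05
position: [0.5523, 0.0992, 0.0314]
tool_rot: [0.76, 0.649, 0.0, -0.0]
wrist_force: [2.1, 4.8, -0.6]
grip_width: 0.0557
finger_force: 25.0
```

Scaled: 0.001 m is 0.0013.

```bash
python3 -m crank '[[0.04, 0, 0, 0.0013, 0, 0, 0], [0.04, 0, 0, 0.0013, 0, 0, 0]]';python3 -m crank '[[0.04, 0, 0, 0.0006, 0, 0, 0], [0.04, 0, 0, 0.0006, 0, 0, 0]]'
```

```text
clock: 8.22
position: [0.5524, 0.0992, 0.031]
tool_rot: [0.76, 0.65, 0.0, 0.0]
wrist_force: [-2.4, 3.7, 12.3]
grip_width: 0.0557
finger_force: 25.0
clock: 8.38
position: [0.5524, 0.0992, 0.031]
tool_rot: [0.76, 0.65, 0.0, 0.0]
wrist_force: [-5.5, 2.5, 22.9]
grip_width: 0.0556
finger_force: 25.0
```

The blank is on the board. Next I relax, open to 68 mm and lift away.

Scaled: -0.0015 m is -0.0019.

```bash
python3 -m crank '[[0.04, 0, 0, -0.0019, 0, 0, 0], [0.068, 0, 0, -0.0019, 0, 0, 0], [0.068, 0, 0, -0.0019, 0, 0, 0], [0.068, 0, 0, -0.0019, 0, 0, 0], [0.068, 0, 0, -0.0019, 0, 0, 0], [0.068, 0, 0, -0.0019, 0, 0, 0]]';python3 -m crank '[[0.068, 0, 0, -0.0375, 0, 0, 0], [0.068, 0, 0, -0.075, 0, 0, 0], [0.068, 0, 0, -0.1125, 0, 0, 0], [0.068, 0, 0, -0.1125, 0, 0, 0], [0.068, 0, 0, -0.1125, 0, 0, 0]]'; python3 g.py 0.482 0.12 0.125 171
```

```text
clock: 8.88
position: [0.552, 0.0988, 0.0313]
tool_rot: [0.76, 0.649, -0.0, -0.0]
wrist_force: [-0.1, -0.2, -0.3]
grip_width: 0.068
finger_force: 0.0
clock: 9.3
position: [0.553, 0.0989, 0.1228]
tool_rot: [0.76, 0.649, 0.001, 0.001]
wrist_force: [-0.1, 0.2, 0.4]
grip_width: 0.0682
finger_force: 0.0
d [ 0.0097 -0.0734 -0.0024] r [ 0.0024  0.0017 -1.5711] z 0.12277498557945997 F [-0.138   0.242   0.3843] t 9.3 j [ 0.1407  0.4531 -0.4691  1.8469  0.2567  0.8986 -0.6057]
```

Next I turn the tool so both fingertips lie along the bevel, 50 mm apart, on the robot side of it.

Scaled: -0.044 m is -0.055, -1.571 rad is -0.5001.

```bash
python3 g.py 0.510 0.105 0.125 171; python3 -m crank '[[0.05, 0, -0.055, 0, 0, 0, -0.5001], [0.05, 0, -0.055, 0, 0, 0, -0.5001], [0.05, 0, -0.055, 0, 0, 0, -0.5001], [0.05, 0, -0.055, 0, 0, 0, -0.5001], [0.05, 0, -0.055, 0, 0, 0, -0.5001], [0.05, 0, -0.055, 0, 0, 0, -0.5001], [0.05, 0, -0.055, 0, 0, 0, -0.5001], [0.05, 0, -0.055, 0, 0, 0, -0.5001], [0.05, 0, -0.055, 0, 0, 0, -0.5001], [0.05, 0, -0.055, 0, 0, 0, -0.5001], [0.05, 0, -0.055, 0, 0, 0, -0.5001], [0.05, 0, -0.055, 0, 0, 0, -0.5001], [0.05, 0, -0.055, 0, 0, 0, -0.5001], [0.05, 0, -0.055, 0, 0, 0, -0.5001], [0.05, 0, -0.055, 0, 0, 0, -0.5001]]'; python3 g.py 0.510 0.105 0.059 171;  python3 - <<'E'
from h import *
t=robot.capture('top')[130:230,230:330,::-1];s=robot.capture('side')[170:270,235:335,::-1]
cv2.imwrite('pics/rel.png',cv2.resize(np.hstack([t,s]),(800,400),interpolation=cv2.INTER_CUBIC))
E
```

```text
d [-0.0007 -0.0434 -0.0023] r [ 0.0024  0.0017 -1.5711] z 0.12277498557945997 F [-0.138   0.242   0.3843] t 9.3 j [ 0.1407  0.4531 -0.4691  1.8469  0.2567  0.8986 -0.6057]
clock: 10.55
position: [0.5083, 0.1057, 0.1206]
tool_rot: [0.08, 0.997, 0.0, -0.001]
wrist_force: [0.8, -0.8, 0.4]
grip_width: 0.0503
finger_force: 0.0
d [-0.0019 -0.0005  0.0616] r [ 0.0002 -0.0015 -0.0026] z 0.12060134114606172 F [ 0.7777 -0.8483  0.4329] t 10.55 j [ 0.4056  0.4762 -0.8296  1.9404  0.4392  0.916   0.7669]
```

View pics/rel.png

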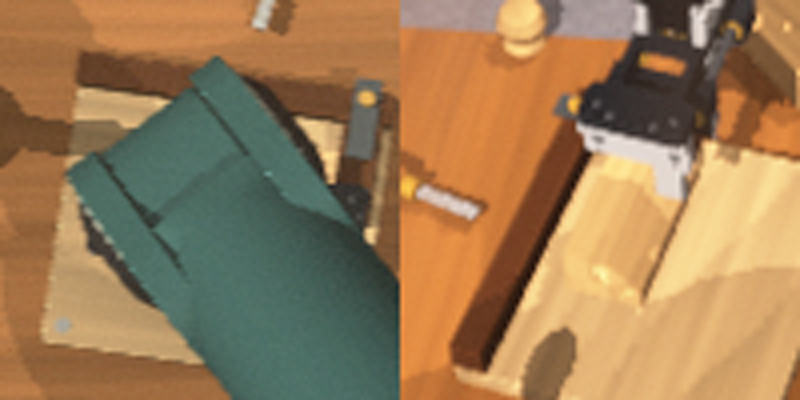

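The blank lies flat and parallel to the fence, about 25 mm off it, with the fingers behind the bevel. Next I lower and push towards the fence.

Scaled: 0.062 m is 0.0775, 0.055 m is 0.0688.

```bash
python3 -m crank '[[0.05, 0, 0, 0.0375, 0, 0, 0], [0.05, 0, 0, 0.0688, 0, 0, 0], [0.05, 0, 0, 0.0775, 0, 0, 0], [0.05, 0, 0, 0.0775, 0, 0, 0], [0.05, -0.0063, 0, 0.0775, 0, 0, 0], [0.05, -0.0125, 0, 0.0775, 0, 0, 0], [0.05, -0.0175, 0, 0.0775, 0, 0, 0], [0.05, -0.0175, 0, 0.0775, 0, 0, 0]]'; python3 -m crank '[[0.05, -0.0025, 0, 0, 0, 0, 0], [0.05, -0.005, 0, 0, 0, 0, 0], [0.05, -0.0075, 0, 0, 0, 0, 0], [0.05, -0.01, 0, 0, 0, 0, 0], [0.05, -0.0125, 0, 0, 0, 0, 0]]'; python3 -m crank '[[0.05, -0.0025, 0, 0, 0, 0, 0], [0.05, -0.005, 0, 0, 0, 0, 0], [0.05, -0.0075, 0, 0, 0, 0, 0], [0.05, -0.01, 0, 0, 0, 0, 0], [0.05, -0.0125, 0, 0, 0, 0, 0]]'
```

```text
clock: 11.32
position: [0.524, 0.1035, 0.0604]
tool_rot: [0.079, 0.997, 0.0, 0.001]
wrist_force: [-0.5, 0.3, -0.7]
grip_width: 0.0497
finger_force: 0.0
clock: 11.73
position: [0.5325, 0.1022, 0.0595]
tool_rot: [0.078, 0.997, 0.0, -0.0]
wrist_force: [-1.9, 0.6, 0.8]
grip_width: 0.05
finger_force: 0.6
clock: 12.15
position: [0.5425, 0.1006, 0.0594]
tool_rot: [0.078, 0.997, 0.0, -0.0]
wrist_force: [-0.1, 0.8, -0.1]
grip_width: 0.0499
finger_force: 0.7
```

Scaled: -0.007 m is -0.0088, -0.006 m is -0.0075.

```bash
python3 -m crank '[[0.05, -0.0025, 0, 0, 0, 0, 0], [0.05, -0.005, 0, 0, 0, 0, 0], [0.05, -0.0075, 0, 0, 0, 0, 0], [0.05, -0.0088, 0, 0, 0, 0, 0], [0.05, -0.0088, 0, 0, 0, 0, 0]]'; python3 -m crank '[[0.05, -0.0013, 0, 0, 0, 0, 0], [0.05, -0.0025, 0, 0, 0, 0, 0], [0.05, -0.0025, 0, 0, 0, 0, 0]]'
```

```text
clock: 12.57
position: [0.5494, 0.0995, 0.0594]
tool_rot: [0.078, 0.997, 0.0, 0.0]
wrist_force: [-0.9, 0.3, 0.9]
grip_width: 0.0501
finger_force: 0.4
clock: 12.82
position: [0.5513, 0.0992, 0.0595]
tool_rot: [0.078, 0.997, 0.0, 0.0]
wrist_force: [-1.0, -0.1, 0.8]
grip_width: 0.0499
finger_force: 0.5
```

Scaled: -0.002 m is -0.0025, -0.001 m is -0.0013.

```bash
python3 -m crank '[[0.05, -0.0013, 0, 0, 0, 0, 0], [0.05, -0.0025, 0, 0, 0, 0, 0], [0.05, -0.0025, 0, 0, 0, 0, 0]]'
```

```text
clock: 13.07
position: [0.5533, 0.0989, 0.0595]
tool_rot: [0.078, 0.997, 0.0, 0.0]
wrist_force: [-0.4, 0.5, 1.5]
grip_width: 0.05
finger_force: 0.5
```

Scaled: -0.002 m is -0.0025, -0.001 m is -0.0013.

```bash
python3 -m crank '[[0.05, -0.0013, 0, 0, 0, 0, 0], [0.05, -0.0025, 0, 0, 0, 0, 0], [0.05, -0.0025, 0, 0, 0, 0, 0]]'
```

```text
clock: 13.32
position: [0.5545, 0.0987, 0.0592]
tool_rot: [0.078, 0.997, -0.0, -0.001]
wrist_force: [-6.1, 0.9, 2.5]
grip_width: 0.05
finger_force: 2.8
```

It touched the fence at x≈0.5545. Next I build up the diagonal push.

Scaled: -0.0005 m is -0.0006, 0.0003 m is 0.0004.

```bash
python3 -m crank '[[0.05, -0.0006, 0, 0.0004, 0, 0, 0], [0.05, -0.0006, 0, 0.0004, 0, 0, 0], [0.05, -0.0006, 0, 0.0004, 0, 0, 0]]'
```

```text
clock: 13.57
position: [0.5546, 0.0987, 0.059]
tool_rot: [0.078, 0.997, -0.0, -0.001]
wrist_force: [-8.8, -0.7, 5.4]
grip_width: 0.0501
finger_force: 5.0
```

Scaled: -0.0005 m is -0.0006, 0.0003 m is 0.0004.

```bash
python3 -m crank '[[0.05, -0.0006, 0, 0.0004, 0, 0, 0], [0.05, -0.0006, 0, 0.0004, 0, 0, 0], [0.05, -0.0006, 0, 0.0004, 0, 0, 0]]'
```

```text
clock: 13.82
position: [0.5548, 0.0987, 0.0588]
tool_rot: [0.078, 0.997, -0.0, -0.001]
wrist_force: [-11.8, 0.5, 10.3]
grip_width: 0.0499
finger_force: 7.7
```

Scaled: -0.0005 m is -0.0006, 0.0001 m is 0.0001.

```bash
python3 -m crank '[[0.05, -0.0006, 0, 0.0001, 0, 0, 0], [0.05, -0.0006, 0, 0.0001, 0, 0, 0], [0.05, -0.0006, 0, 0.0001, 0, 0, 0], [0.05, -0.0006, 0, 0.0001, 0, 0, 0], [0.05, -0.0006, 0, 0.0001, 0, 0, 0], [0.05, -0.0006, 0, 0.0001, 0, 0, 0]]'
python3 - <<'E'
from h import *
t0=robot.capture('top')[:,:,::-1];s0=robot.capture('side')[:,:,::-1]
cv2.imwrite('pics/topf.png',t0);cv2.imwrite('pics/sidef.png',s0)
cv2.imwrite('pics/fin.png',cv2.resize(np.hstack([t0[120:220,240:340],s0[170:270,235:335]]),(800,400),interpolation=cv2.INTER_CUBIC))
E
```

```text
clock: 14.32
position: [0.5549, 0.0987, 0.0587]
tool_rot: [0.078, 0.997, -0.0, -0.002]
wrist_force: [-14.9, 0.2, 13.4]
grip_width: 0.0499
finger_force: 9.7
```

View pics/fin.png

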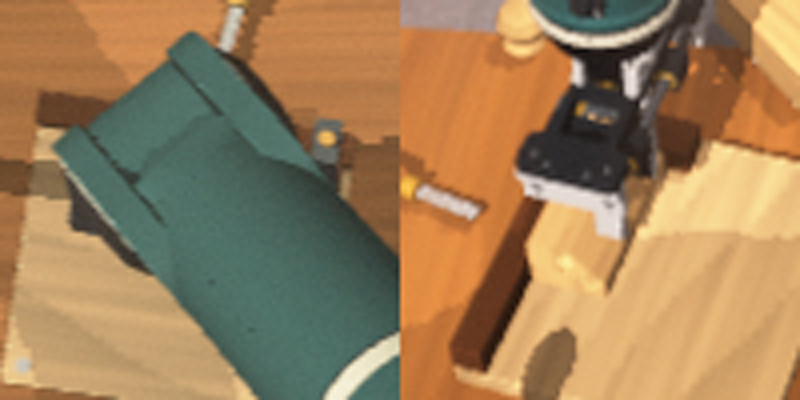

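Side view: the blank is tight along the fence, bevel and fingertips on the free side, free-end lower corner at about crop (607,293). Next I check the stop gap and the bystanders numerically.

Run:
```python
from h import *
yb=np.array([.1564,.9877])
for nm,p in(('bevel-side low corner',(607,293)),('fence-side low corner',(537,282))):
    q=plane('side',((p[0]-400+.5)/4-.5+235,(p[1]+.5)/4-.5+170),.018);print(nm,q,'y_b',q[:2]@yb,'gap vs side-view stop',q[:2]@yb-.12-np.array([.5243,.0464])@yb)
a=cv2.imread('pics/side0.png');b=cv2.imread('pics/sidef.png');d=cv2.absdiff(a,b).max(2)
for n,r in dict(offcut=(160,200,310,352),gouge=(145,165,215,285),chisel=(115,140,232,292),knob=(165,187,255,275),knife=(198,228,203,256),mallet=(285,352,215,260),strop=(330,392,278,365)).items():
    print(n,(d[r[0]:r[1],r[2]:r[3]]>40).mean().round(3))
o=robot.get_obs();print(o['wrist_force'],o['finger_force'],o['position'])
```

```text
bevel-side low corner [0.5605 0.1552 0.018 ] y_b 0.24094568468503164 gap vs side-view stop -0.006884115314968353
fence-side low corner [0.6111 0.1531 0.018 ] y_b 0.24674865873378754 gap vs side-view stop -0.0010811412662124487
offcut 0.319
gouge 0.273
chisel 0.619
knob 0.184
knife 0.0
mallet 0.0
strop 0.0
[-14.465    0.4247  13.1295] 9.742107689380646 [0.5549 0.0987 0.0587]
```

The eyeballed corners are too coarse to judge squareness. I'll take one zoom with the expected outline of a correctly seated blank drawn over it.

Run:
```python
from h import *
b=cv2.imread('pics/sidef.png')
F=np.array([.595,.034]);xb=np.array([.9877,-.1564]);yb=np.array([.1564,.9877])
z=cv2.resize(b[195:255,250:330],(800,600),interpolation=cv2.INTER_CUBIC)
for x,y,h in((0,120,0),(0,120,42),(-32,120,42),(-56,120,18),(-56,120,0),(-56,40,0),(-56,0,0),(-32,60,42)):
    p=F+(x*xb+y*yb)/1e3;u=(proj('side',[*p,.018+h/1e3])+.5-[250,195])*10
    cv2.circle(z,tuple(int(v) for v in u),5,(255,0,255),1)
cv2.imwrite('pics/z2.png',z)
```

```text
(no output)
```

View pics/z2.png

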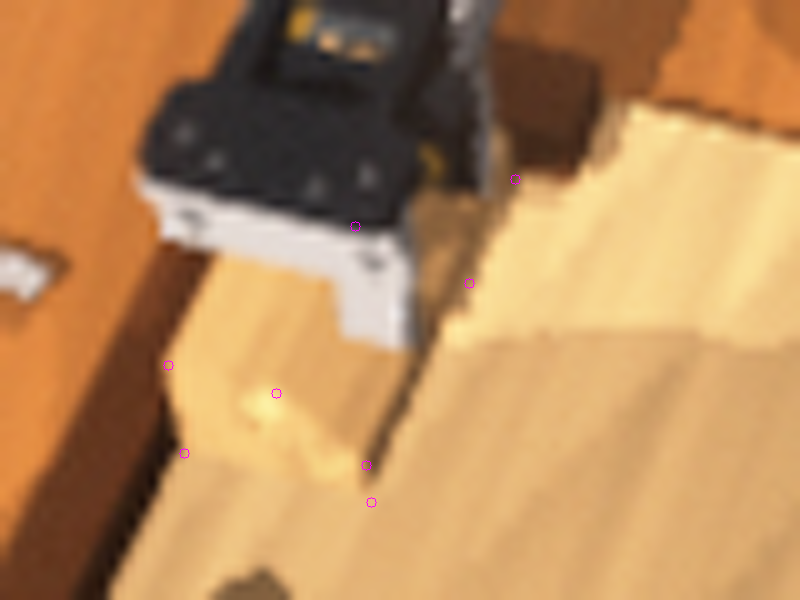

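The drawn points fall on the blank's edges: end corners at (168,365) and (276,393), and a long lower edge parallel through (469,283). So it is square and against the stop. The offcut, knob and tools look unmoved. The push is about 14 N in and 13 N down, so I hand in.

```bash
python3 -c "
from rig import robot
print(robot.hand_in())"
```

```text
the job is handed in; nothing more can be done
None
```

The job is handed in at about 14 s, with no verdict returned: the blank lies flat and square to the fence as far as the side view shows, bevel outward, end at the stop, and the fingertips are still pushing about 14 N into the fence and 13 N down.

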